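# Shelve two propped books in the bench rack and close the end stop

## Robot

A 6-joint arm with a two-finger parallel gripper is mounted at the origin on the work surface. World frame = base frame: x ahead of the robot, y to its left, z up, the work surface at z = 0. Lengths are in mm, angles in rad, forces in N, time in s.
With the tool pointing down it reaches from about 300 to 850 mm from the base axis. Payload 5.4 kg.
Tool frame: the origin (TCP) lies between the finger pads; the fingertips stand 14 mm ahead of it and the grasp point (between the pads) lies 5 mm behind it (env.tip_reach is the distance from the TCP to the fingertips, in mm); z points along the fingers, y is the direction in which the jaws open and shut (so a half turn about z gives the same grasp; the last joint's range is limited). The gripper opens to 85 mm and grips with 20 to 120 N. Pads are 22 mm wide; open, the fingers measure 114 mm over their backs; the gripper's body (76 mm by 85 mm) begins 54 mm behind the grasp point. The pads swing forward as they close: fully open they stand 13 mm farther back than shut.
Start: joints at [1.002, 0.158, 1.597, -0, 1.386, -0.21], TCP at [201.921, 538.363, 245.299] pointing down, gripper open.
Joint ranges: [-2.91, 2.91], [-0.94, 2.29], [0.18, 2.7], [-1.29, 4.43], [0.17, 2.64], [-3, 3]. Speed limits (rad/s): [2.57, 2.57, 3.14, 3.14, 3.14, 3.14].

## Interface

Orientations are given as [roll, pitch, yaw] about the fixed x, y, z axes, in that order (R = Rz(yaw) Ry(pitch) Rx(roll)).
In Python, from bench import env gives the robot as it stands.
- The arm moves only by the shell command python3 -m handwheel 'ROWS' [FORCE]. ROWS is text: rows parted by semicolons, each of 7 numbers parted by spaces: the finger opening in cm, from 0 to 8.54, then the shift along the tool's x, y, z in cm, then the turn, a rotation vector about the tool's x, y, z in rad. In form: grip x y z wx wy wz; .... A call has 1 to 5 rows; each row is the pose to reach, as a shift and turn from the pose commanded when the call began, along the tool's axes at that moment; what a row does not reach only later rows make up. A row lasts 1/8 s, in which the tool goes at most 62.5 mm and 10.7 degrees, less where a joint would pass 70% of its speed; a pose out of reach is approached as far as the arm can. A call with a gripper value outside its range is refused whole. The fingers move at their own pace and stop on an object; FORCE is the grip in N (left out, the last holds). Time passes only in rows, so rows that repeat a pose let the fingers close. It gives the time, the measured TCP pose, the force and the opening at its end, in the units of the state.
- env.sense(): the state, without advancing time (a new reading comes with each control period).
- env.snapshot(name): name is "scene" or "side" or "wrist"; returns a dict with "pixels" (420x560x3 uint8, red, green, blue), "vfov" (degrees; the focal length in pixels is half the picture's height over the tangent of half this angle, whatever the lens; pixels are square), "cx", "cy" (the principal point, pixels), "R" (3x3) and "t" (3): a world point X has camera coordinates R X + t; the wrist camera has in their place "T_tool_cam" (4x4, takes a point from camera to tool coordinates, whose origin is the TCP and whose axes are the flange's). Camera axes: x right, y down, z forward; pixel columns grow to the right and rows downward; lengths in mm; the calibration is good to about 2 mm. A picture is of the moment at which its call begins: read the wrist's pose just before it. There is no depth.
- env.sign_off(): hands the job in, once; it reports no verdict.
The state is a dict: "t": time; "q": joint angles; "qd": joint speeds; "joint_efforts": joint torques, N m; "tcp_pos": TCP position; "eef_rot": TCP orientation; "ft_force": force on the tool from outside, world axes, zero at the start; "wrist_torque": the same for the moment, N m; "gripper_width": finger opening in mm.
Only numpy, scipy, OpenCV 4.12 (cv2) and the standard library are available. Lean on these libraries where they do the work, as an engineer would, in place of code of your own. Each camera call takes 0.05 s, during which the arm holds its last target.

## Task

Two hardback books have been left leaning against the wooden instrument case. Stand both of them upright in the book rack, in the row with the book already there, right way up, fully on its base and with their spines facing its open front, then slide the end stop along until the three books are held snug against the fixed end. Leave the other things on the bench where they are.

Things in the scene. Friction and masses are not known exactly. Their poses are not given: they have to be found in the camera images.
- case: Closed wooden instrument case, fixed on the bench: 180 mm along its x, 360 mm along its y, 80 mm high. Origin: centre of its underside. The two books to be shelved lean against the top edge of its +x side.
- book_thick_center (a point): Centre of the thicker loose hardback: 40 mm thick (its x), 128 mm wide from spine to fore-edge (its y), 196 mm tall (its z, towards the head), about 0.6 kg. It starts leaning 30 degrees from vertical, its head towards the case, standing on the lower edge of the cover (-x) that rests on the case's edge 92 mm up from its foot. Its other cover (+x) faces away from the case. Its spine is on its -y side.
- book_thick_spine (a point): Middle of the spine of the thicker book, 64 mm from its centre towards its -y.
- book_thin_center (a point): Centre of the thinner, smaller loose hardback: 26 mm thick (its x), 118 mm wide from spine to fore-edge (its y), 178 mm tall (its z, towards the head), about 0.36 kg. It starts leaning beside the thicker one in the same way, 30 degrees from vertical, -x cover on the case's edge 92 mm up from its foot; but its spine is on its +y side.
- book_thin_spine (a point): Middle of the spine of the thinner book, 59 mm from its centre towards its +y.
- book_racked_center (a point): Centre of the hardback already standing in the rack near its fixed end, loose: 34 mm thick (its x, along the row), 130 mm wide (its y), 188 mm tall (its z, up), about 0.5 kg; spine on its -y side, facing the rack's open front.
- rack: Sheet-steel book rack, fixed on the bench: base 170 mm deep along its x and 360 mm long along its y (the row runs along y). Origin: centre of its underside. Books stand on the base's top, 14 mm above the origin. The fixed end plate is at the +y end: inner face at y = +175 mm, top at 140 mm. A back rail along the -x edge reaches x = -80 mm, 50 mm high; the +x side is the open front, base edge at x = +85 mm.
- stop (a joint): Position of the sliding end stop along the rack's guide slot, in m: 0 = fully open, grows towards the fixed end (rack +y), range 0 to 0.26. Clear length between stop and fixed end = 0.275 - value, so it stands at 0.175 when it just touches a row 100 mm thick. It stays where it is left; sliding it takes about 3 N, plus the friction of the books it pushes along.
- stop_back (a point): Point on the middle of the stop plate's outer (-y) face, 80 mm above the rack's underside; axes as the rack's. The plate is 140 mm wide (x), 5 mm thick, its inner face 5 mm to +y of this point; a rolled edge 14 mm thick (its inner side level with the plate's inner face) runs along the top, up to 144 mm above the rack's underside; a flat foot runs 55 mm outwards from this face, its top 20 mm above the rack's underside.
- eyepiece: Brass eyepiece standing on the bench, 40 mm diameter, 50 mm high; bystander. Origin: centre of its underside.
- mouse: Black computer mouse, 104 x 60 x 35 mm; bystander. Origin: centre of its underside.
- mug: White mug, 82 mm diameter, 95 mm high; bystander. Origin: centre of its underside.
Things that resemble listed ones, but are neither listed nor needed, are in the scene too. Leave any red look-alike of the part that bears book_thick_center alone.

How it is judged:
By the outcome, as a careful person would: the job done as asked, in the order asked, and still so for the second after the job is handed in, with the robot touching nothing.
It also fails if it takes over 72 s, if anything falls off the work surface, if the arm or the gripper's body presses on something with over 40 N, if the wrist force passes 120 N, or if a joint passes its speed limit or range.

## Working session

There is one attempt and no reset: what is moved stays moved. The work goes in short steps, Python scripts to look and compute and a shell command to move; the robot and the scene stay as the last step left them, time stands still between calls to the robot, and variables do not carry over. Pictures are saved under pics/ and viewed, and the job is handed in when it is done.

```bash
ls; mkdir -p pics
python3 - <<'E'
from bench import env
import cv2
for n in ("scene","side","wrist"):
    s=env.snapshot(n); cv2.imwrite(f"pics/{n}0.png",s["pixels"][:,:,::-1])
    print(n,s["vfov"],s["cx"],s["cy"],s.get("R"),s.get("t"),s.get("T_tool_cam"))
print(env.sense())
E
```

```text
pics
scene 45.63501924345696 275.63986818086454 210.20781845893194 [[-0.68910796  0.72460434  0.00887514]
 [ 0.49197376  0.47679546 -0.72844211]
 [-0.53206394 -0.49760892 -0.68504987]] [ 433.21851344 -220.7717755  1646.13838217] None
side 55.135340119608244 282.84127988843693 213.26688142519416 [[ 0.97410503 -0.22521656 -0.01992202]
 [-0.15531515 -0.60251967 -0.78284561]
 [ 0.16430638  0.76566804 -0.62189698]] [-582.59333243  167.86822174 1258.240342  ] None
wrist 60.08605348005948 279.25626786620785 203.67421937755017 None None [[-3.66157131e-04 -9.55964934e-01 -2.93480682e-01  7.50480204e+01]
 [ 9.99999915e-01 -4.05188317e-04  7.21980138e-05 -1.36591717e-01]
 [-1.87933713e-04 -2.93480631e-01  9.55965001e-01 -1.27847036e+02]
 [ 0.00000000e+00  0.00000000e+00  0.00000000e+00  1.00000000e+00]]
{'t': 0.15, 'q': array([ 1.00188986e+00,  1.58893454e-01,  1.59791140e+00,  1.79111538e-05,
        1.38618454e+00, -2.10124533e-01]), 'qd': array([ 0.00025842, -0.00115608, -0.0038551 , -0.00110116, -0.00079614,
        0.00098352]), 'joint_efforts': array([ 6.30922386e-04, -3.96379066e+01, -3.31784141e+01, -3.23639661e-04,
        5.52432160e-03,  3.08197627e-05]), 'tcp_pos': array([201.69696319, 538.01180304, 244.56495916]), 'eef_rot': array([-3.14023030e+00, -3.08550114e-04,  2.78280721e+00]), 'ft_force': array([ 0.0066838 , -0.0826664 ,  0.53459852]), 'wrist_torque': array([ 0.00829238,  0.01349821, -0.02067204]), 'gripper_width': 85.48182750184199}
```

View pics/scene0.png

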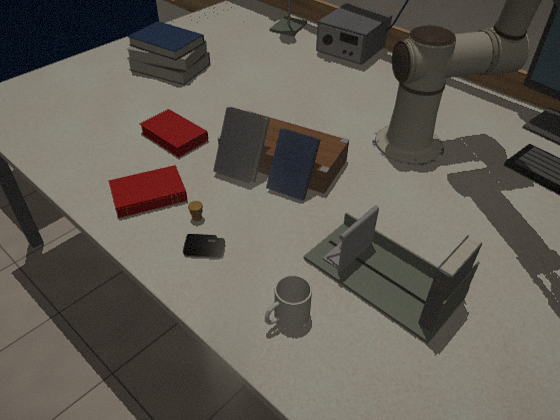

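View pics/side0.png

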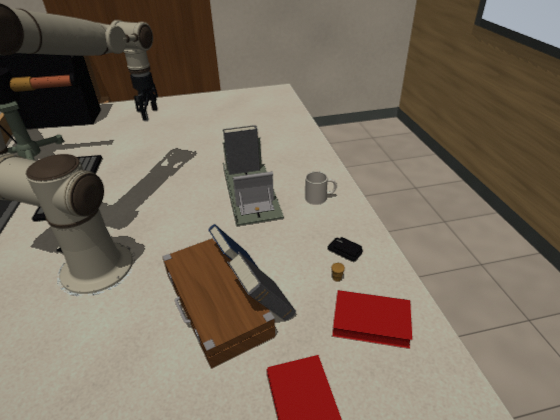

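View pics/wrist0.png

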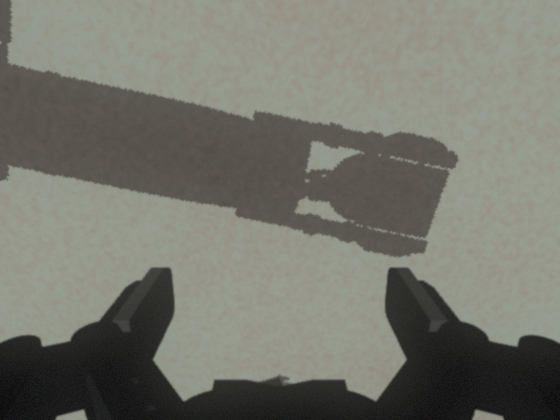

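```bash
cat > h.py <<'E'
import numpy as np, cv2
from bench import env
def cam(n):
    s=env.snapshot(n); f=s["pixels"].shape[0]/2/np.tan(np.radians(s["vfov"]/2))
    return dict(f=f,cx=s["cx"],cy=s["cy"],R=np.array(s["R"]) if s.get("R") is not None else None,t=np.array(s["t"]) if s.get("t") is not None else None,T=s.get("T_tool_cam"),im=s["pixels"])
def ray(c,u,v):
    d=c["R"].T@np.array([(u-c["cx"])/c["f"],(v-c["cy"])/c["f"],1]); return -c["R"].T@c["t"],d/np.linalg.norm(d)
def plane(c,u,v,z):
    o,d=ray(c,u,v); return o+d*(z-o[2])/d[2]
def tri(c1,p1,c2,p2):
    o1,d1=ray(c1,*p1);o2,d2=ray(c2,*p2)
    A=np.stack([d1,-d2],1);k=np.linalg.lstsq(A,o2-o1,rcond=None)[0]
    a=o1+k[0]*d1;b=o2+k[1]*d2; return (a+b)/2,np.linalg.norm(a-b)
def proj(c,X):
    p=c["R"]@np.array(X,float)+c["t"]; return c["cx"]+c["f"]*p[0]/p[2],c["cy"]+c["f"]*p[1]/p[2]
def crop(c,x0,y0,w,h,name,k=None):
    k=k or min(800//w,600//h); im=cv2.resize(c["im"][y0:y0+h,x0:x0+w,::-1],None,fx=k,fy=k,interpolation=cv2.INTER_CUBIC)
    im=np.clip(im.astype(float)*1.5,0,255).astype(np.uint8)
    for i in range(0,w,20): cv2.putText(im,str(x0+i),(i*k,10),0,.35,(0,255,255),1); cv2.line(im,(i*k,12),(i*k,18),(0,255,255),1)
    for i in range(0,h,20): cv2.putText(im,str(y0+i),(0,i*k+4),0,.35,(0,255,255),1)
    cv2.imwrite(name,im)
E
python3 - <<'E'
from h import *
s=cam("scene");d=cam("side")
crop(s,200,95,160,115,"pics/a1.png");crop(s,295,195,195,150,"pics/a2.png")
crop(d,150,210,160,150,"pics/a3.png");crop(d,210,115,140,115,"pics/a4.png")
E
```

```text
(no output)
```

View pics/a1.png

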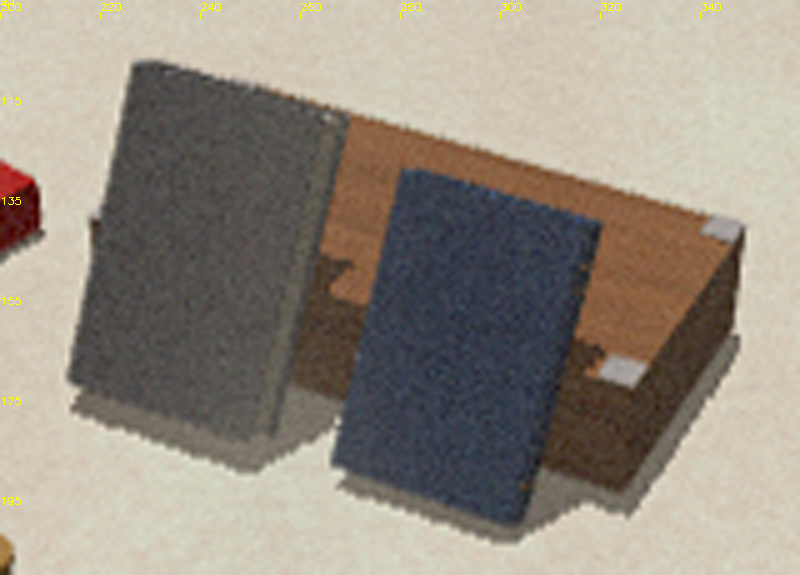

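View pics/a2.png

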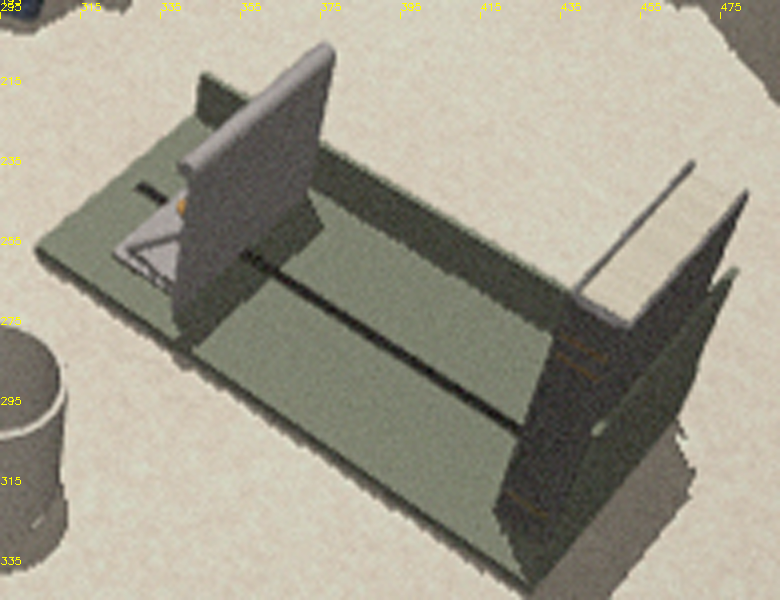

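View pics/a3.png

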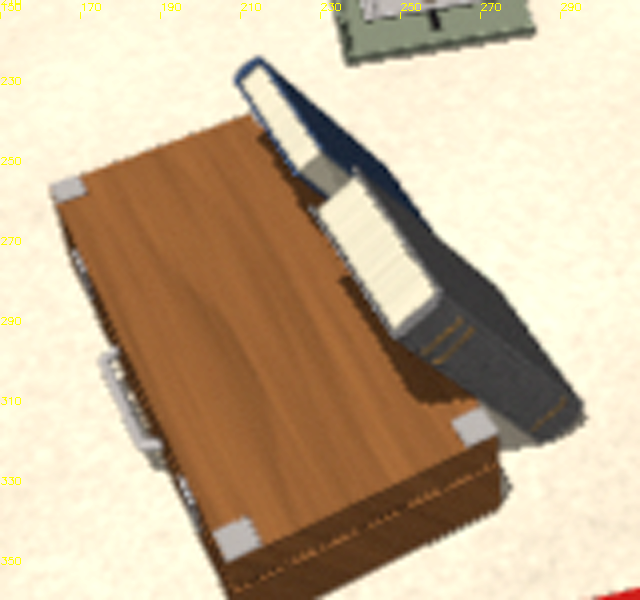

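View pics/a4.png

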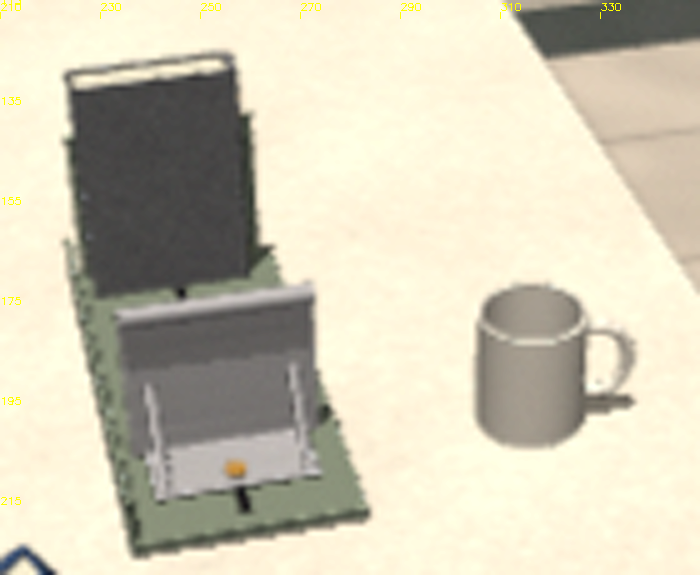

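Run:
```python
from h import *
np.set_printoptions(precision=1,suppress=True)
s=cam("scene");d=cam("side")
def P(n,a,b): p,e=tri(s,a,d,b); print(n,p,"gap %.1f"%e); return p
P("thick head spine +x",(226.6,107.4),(260,283))
P("thick head fore +x",(266,116.7),(240,252.5))
P("thick foot spine +x",(214,171),(295,310.5))
P("thin head spine +x",(320,139.4),(215.5,224.5))
print("thin plane foot z=13:",plane(s,304,200,13),plane(s,267,188,13))
print("thick foot z=20", plane(s,214,171,20),plane(s,252.4,183,20))
print("thin head z154+..",plane(s,280.8,129.4,167),plane(s,320,139.4,167))
print("thick head z=",plane(s,226.6,107.4,190),plane(s,266,116.7,190))
print("rack base front corners",plane(s,304,257.5,14),plane(s,428.7,341,14))
print("side base near", plane(d,237.5,223.5,14),plane(d,283.8,217,14))
P("rack front near",(304,257.5),(283.8,217.5))
P("stop top front corner",(295+180/4,195+165/4),(210+313/5,115+287/5))
P("stop top back corner",(295+328/4,195+45/4),(210+117/5,115+315/5))
# racked book head
P("racked head front -y",(295+580/4,195+292/4),(210+238/5,115+70/5))
P("racked head back -y",(295+693/4,195+163/4),(210+68/5,115+85/5))
P("racked head front +y",(295+628/4,195+327/4),(210+230/5,115+55/5))
print("racked z202", [plane(s,295+a/4,195+b/4,202) for a,b in ((580,292),(693,163),(628,327),(746,193))])
print("case top", [plane(x,u,v,80) for x,u,v in ((s,200+740/5,95+228/5),(s,200+645/5,95+375/5),(d,150+488/4,210+418/4),(d,150+55/4,210+190/4),(d,150+220/4,210+550/4))])
```

```text
thick head spine +x [ 464.1 -355.7  186.8] gap 0.9
thick head fore +x [ 428.4 -238.   188.1] gap 12.9
thick foot spine +x [ 555.8 -326.3   20. ] gap 2.0
thin head spine +x [378.4 -79.  163.1] gap 12.7
thin plane foot z=13: [458.3 -50.9  13. ] [ 494.2 -162.8   13. ]
thick foot z=20 [ 554.9 -326.    20. ] [ 513.7 -203.4   20. ]
thin head z154+.. [ 414.2 -185.9  167. ] [374.4 -75.8 167. ]
thick head z= [ 467.  -351.7  190. ] [ 422.4 -236.   190. ]
rack base front corners [622.3  92.5  14. ] [615.2 446.9  14. ]
side base near [457.1  84.   14. ] [620.   78.8  14. ]
rack front near [619.6  87.6   6.2] gap 5.0
stop top front corner [605.  178.1 140.2] gap 0.8
stop top back corner [465.6 180.1 140.4] gap 5.1
racked head front -y [592.1 406.5 201. ] gap 11.3
racked head back -y [465.9 405.6 202.4] gap 0.9
racked head front +y [592.  434.8 199.1] gap 8.3
racked z202 [array([586. , 408.1, 202. ]), array([464.9, 405.5, 202. ]), array([589.4, 436.6, 202. ]), array([465.6, 436.1, 202. ])]
case top [array([220.4, -85.8,  80. ]), array([371.8, -36.9,  80. ]), array([ 486.3, -370.4,   80. ]), array([221.5, -96.2,  80. ]), array([ 315.7, -424.7,   80. ])]
```

Candidates, in scene pixels:
- **Thick book:** the charcoal one leaning at (242,145).
- **Thin book:** the navy one leaning at (293,163).
- **Possible confusions:** the red books at (174,132) and (148,190), the blue-topped stack at (168,52), and the racked dark book at (452,270).

Only the charcoal and navy books lean on the case. The crop confirms this, and triangulation gives widths of 129 and 117.5 mm and the expected 20 and 13 mm foot heights.

I'll shelve the thin book first.

```bash
cat >> h.py <<'E'
from scipy.spatial.transform import Rotation as Ro
def pose():
    s=env.sense(); return np.array(s["tcp_pos"]),Ro.from_euler("xyz",s["eef_rot"])
def Rt(yaw,tilt=0):
    # tool down with yaw, then tilted so tool z leans towards tool-y direction by tilt
    return Ro.from_euler("z",yaw)*Ro.from_euler("x",np.pi)*Ro.from_euler("x",-tilt)
def go(p,R,p0=None,R0=None):
    if p0 is None: p0,R0=pose()
    d=R0.inv().apply(np.array(p)-p0)/10; w=(R0.inv()*R).as_rotvec()
    print("shift cm",d.round(2),"rotvec",w.round(3),"deg %.0f dist %.0f"%(np.degrees(np.linalg.norm(w)),10*np.linalg.norm(d)))
    return np.array(p),R
E
python3 - <<'E'
from h import *
R=Rt(1.889,np.pi/6); print(R.as_matrix().round(3))
a=go([400,230,320],Rt(2.3,0))
b=go([353,-146,225],R,*a)
E
```

```text
[[-0.313  0.823  0.475]
 [ 0.95   0.271  0.156]
 [ 0.     0.5   -0.866]]
shift cm [-29.37 -21.91  -7.49] rotvec [-0.     0.     0.483] deg 28 dist 374
shift cm [-24.91 -28.56   9.5 ] rotvec [-0.516 -0.108  0.402] deg 38 dist 391
```

```bash
python3 -m handwheel '8.5 -29.4 -21.9 -7.5 0 0 0.483; 8.5 -29.4 -21.9 -7.5 0 0 0.483; 8.5 -29.4 -21.9 -7.5 0 0 0.483; 8.5 -29.4 -21.9 -7.5 0 0 0.483; 8.5 -29.4 -21.9 -7.5 0 0 0.483' 60
python3 - <<'E'
from h import *
go([353,-146,225],Rt(1.889,np.pi/6))
E
```

```text
t: 0.98
tcp_pos: [368.3, 279.2, 308.6]
eef_rot: [3.141, 0.0, 2.3]
ft_force: [1.0, 0.1, -0.6]
gripper_width: 84.9
shift cm [-30.68 -29.48   8.34] rotvec [-0.515 -0.108  0.402] deg 38 dist 434
```

```bash
python3 -m handwheel '8.5 -30.7 -29.5 8.3 -0.515 -0.108 0.402; 8.5 -30.7 -29.5 8.3 -0.515 -0.108 0.402; 8.5 -30.7 -29.5 8.3 -0.515 -0.108 0.402; 8.5 -30.7 -29.5 8.3 -0.515 -0.108 0.402; 8.5 -30.7 -29.5 8.3 -0.515 -0.108 0.402'
python3 - <<'E'
from h import *
go([353,-146,225],Rt(1.889,np.pi/6))
E
```

```text
t: 1.6
tcp_pos: [374.3, 15.3, 256.3]
eef_rot: [2.628, -0.001, 1.893]
ft_force: [-1.6, -0.7, 2.7]
gripper_width: 84.9
shift cm [-14.63  -7.74  -0.79] rotvec [-0.01  -0.003  0.003] deg 1 dist 166
```

```bash
python3 -m handwheel '8.5 -14.6 -7.7 -0.8 -0.01 0 0; 8.5 -14.6 -7.7 -0.8 -0.01 0 0; 8.5 -14.6 -7.7 -0.8 -0.01 0 0; 8.5 -14.6 -7.7 -0.8 -0.01 0 0'
python3 - <<'E'
from h import *
p,R=pose(); w=cam("wrist"); cv2.imwrite("pics/w1.png",w["im"][:,:,::-1])
d=cam("side"); crop(d,130,150,200,150,"pics/s1.png")
np.set_printoptions(precision=1,suppress=True)
go([382+.475*30,-136.5,160.5],Rt(1.889,np.pi/6))
T=np.array(w["T"])
def wp(X):
    c=np.linalg.inv(T)@np.append(R.inv().apply(np.array(X)-p),1); return w["cx"]+w["f"]*c[0]/c[2],w["cy"]+w["f"]*c[1]/c[2]
ex=np.array([.95,.313,0]);ey=np.array([-.313,.95,0]);bz=-.5*ex+np.array([0,0,.866]);bx=.866*ex+np.array([0,0,.5])
H=np.array([382,-136.5,160.5])
for sx in(-13,13):
  for sy in (-59,59): print(sx,sy,np.array(wp(H+sx*bx+sy*ey)))
E
```

```text
t: 2.1
tcp_pos: [352.6, -146.6, 224.8]
eef_rot: [2.622, -0.006, 1.888]
ft_force: [0.4, 1.1, 0.4]
gripper_width: 84.7
shift cm [-0.7  0.5  7.8] rotvec [-0. -0.  0.] deg 0 dist 78
-13 -59 [252.3 313.7]
-13 59 [246.6 123.1]
13 -59 [293.4 313.7]
13 59 [294.9 122.9]
```

View pics/w1.png

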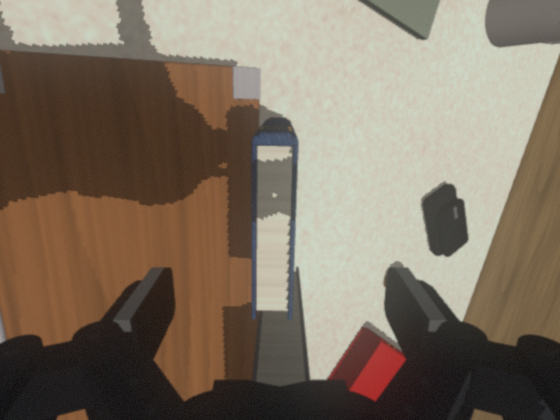

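View pics/s1.png

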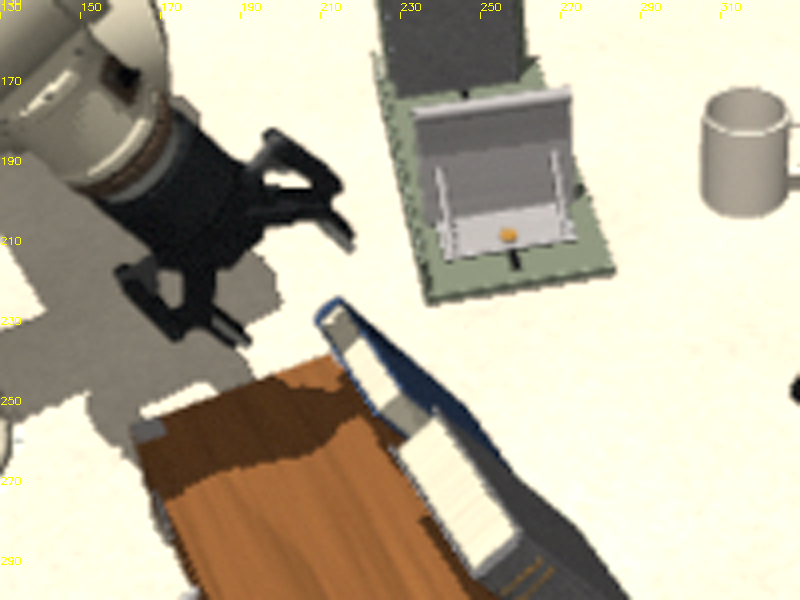

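The wrist view shows the navy book's head between columns 252 and 297 and rows 130–313, within a few pixels of the prediction. Next I descend.

Run:
```python
from h import *
go([399.6,-130.7,128.5],Rt(1.889,np.pi/6))
```

```text
shift cm [-0.23 -0.64 10.8 ] rotvec [-0.003 -0.006  0.001] deg 0 dist 108
```

```bash
python3 -m handwheel '8.5 -0.1 -0.5 5 0 0 0; 8.5 -0.2 -0.6 10.8 0 0 0; 8.5 -0.2 -0.6 10.8 0 0 0' ; python3 -m handwheel '2 0 0 0 0 0 0;2 0 0 0 0 0 0;2 0 0 0 0 0 0;2 0 0 0 0 0 0;2 0 0 0 0 0 0' 60; python3 -m handwheel '2 0 0 0 0 0 0;2 0 0 0 0 0 0'
```

```text
t: 2.58
tcp_pos: [398.6, -125.0, 124.4]
eef_rot: [2.625, -0.015, 1.9]
ft_force: [-0.2, 0.7, 0.4]
gripper_width: 84.9
t: 3.2
tcp_pos: [400.7, -131.8, 130.5]
eef_rot: [2.62, -0.0, 1.893]
ft_force: [-1.8, -0.3, 7.2]
gripper_width: 26.0
t: 3.45
tcp_pos: [400.7, -131.8, 130.4]
eef_rot: [2.62, -0.001, 1.893]
ft_force: [-2.3, -0.7, 6.6]
gripper_width: 25.7
```

Run:
```python
from h import *
p,R=pose()
a=go([403,-130,250],Rt(1.889,np.pi/6))
a=go([430,-60,360],Rt(1.3,0.2),*a)
```

```text
shift cm [  0.1    6.2  -10.23] rotvec [-0.002 -0.002  0.003] deg 0 dist 120
shift cm [ 5.8   9.62 -7.15] rotvec [ 0.314 -0.209  0.553] deg 38 dist 133
```

```bash
python3 -m handwheel '2 0 2 -3.3 0 0 0; 2 0 4.1 -6.7 0 0 0; 2 0.1 6.2 -10.2 0 0 0;2 0.1 6.2 -10.2 0 0 0'
python3 - <<'E'
from h import *
a=go([430,-60,360],Rt(1.3,0.2))
E
```

```text
t: 3.95
tcp_pos: [403.3, -130.4, 250.7]
eef_rot: [2.62, 0.003, 1.893]
ft_force: [-0.7, -1.0, -3.6]
gripper_width: 25.6
shift cm [ 5.8   9.59 -7.12] rotvec [ 0.313 -0.208  0.559] deg 39 dist 133
```

```bash
python3 -m handwheel '2 2 3.2 -2.4 0.08 -0.052 0.14; 2 4 6.4 -4.8 0.16 -0.104 0.28; 2 5.8 9.6 -7.1 0.235 -0.156 0.42;2 5.8 9.6 -7.1 0.313 -0.208 0.559'
python3 - <<'E'
from h import *
a=go([480,130,360],Rt(0.6,0.0))
a=go([536,358,360],Rt(0,0.0),*a)
E
```

```text
t: 4.45
tcp_pos: [429.7, -58.5, 356.8]
eef_rot: [2.906, -0.018, 1.385]
ft_force: [0.3, -0.5, -3.8]
gripper_width: 25.7
shift cm [19.45  1.42  0.37] rotvec [ 0.216 -0.109  0.779] deg 47 dist 195
shift cm [ 17.5  -15.66  -0.  ] rotvec [ 0.  -0.   0.6] deg 34 dist 235
```

```bash
python3 -m handwheel '2 4 0.3 0 0.043 -0.022 0.156; 2 8 0.6 0 0.086 -0.044 0.31; 2 12 0.9 0 0.13 -0.066 0.467;2 16 1.2 0 0.17 -0.088 0.62; 2 19.4 1.4 0.3 0.216 -0.109 0.779'
python3 - <<'E'
from h import *
a=go([536,358,360],Rt(0,0.0))
E
```

```text
t: 5.08
tcp_pos: [478.4, 130.5, 358.3]
eef_rot: [-3.139, 0.001, 0.601]
ft_force: [0.7, -1.2, -3.1]
gripper_width: 25.5
shift cm [ 17.62 -15.5   -0.16] rotvec [-0.002  0.002  0.601] deg 34 dist 235
```

```bash
python3 -m handwheel '2 4.4 -3.9 0 0 0 0.15; 2 8.8 -7.8 0 0 0 0.3; 2 13.2 -11.6 0 0 0 0.45;2 17.6 -15.5 -0.1 0 0 0.601; 2 17.6 -15.5 -0.1 0 0 0.601'
python3 - <<'E'
from h import *
p,R=pose();w=cam("wrist");d=cam("side");s=cam("scene"); cv2.imwrite("pics/w2.png",w["im"][:,:,::-1])
crop(s,290,120,200,150,"pics/s2.png");crop(d,190,60,160,150,"pics/s3.png")
a=go([536,358,200],Rt(0,0.0))
E
```

```text
t: 5.7
tcp_pos: [534.7, 359.4, 356.6]
eef_rot: [3.14, 0.004, 0.007]
ft_force: [-0.3, -0.7, -4.1]
gripper_width: 25.6
shift cm [ 0.08 -0.26 16.02] rotvec [ 0.001 -0.     0.004] deg 0 dist 160
```

View pics/w2.png

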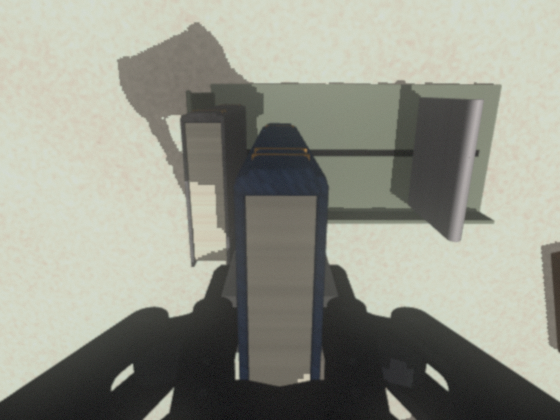

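View pics/s2.png

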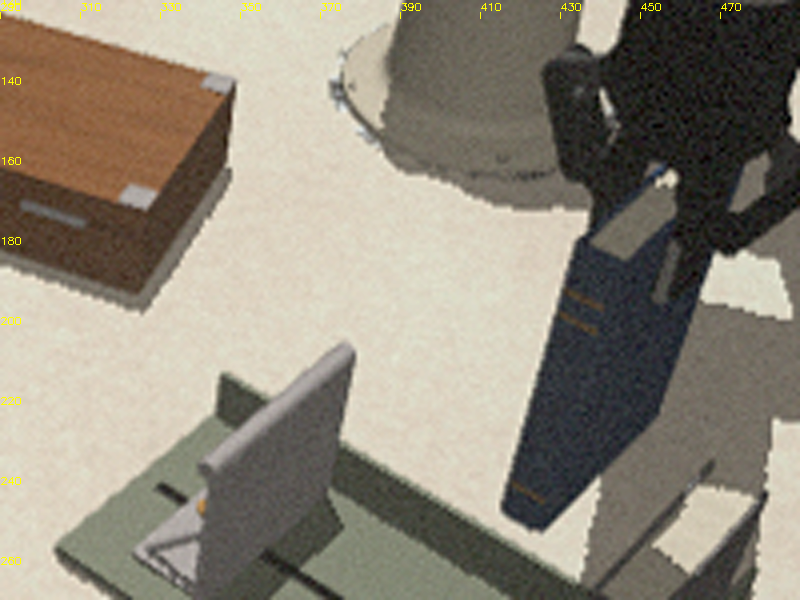

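View pics/s3.png

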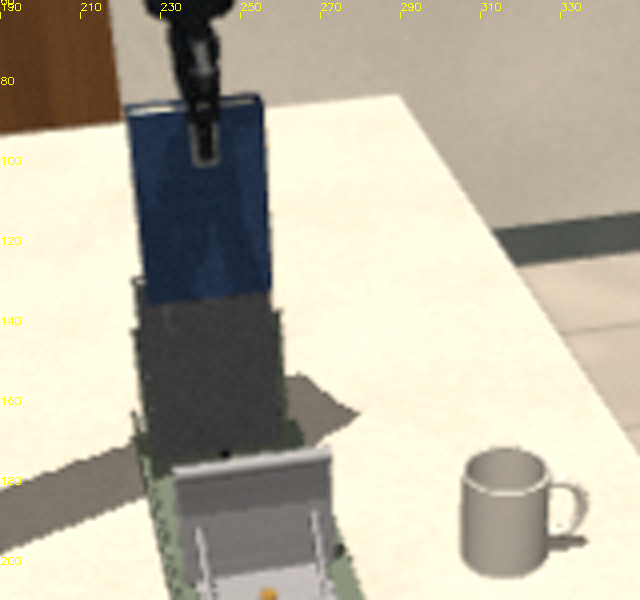

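Run:
```python
from h import *
np.set_printoptions(precision=1,suppress=True)
w=cam("wrist");p,R=pose();T=np.array(w["T"])
def wz(u,v,z):
    d=R.apply(T[:3,:3]@np.array([(u-w["cx"])/w["f"],(v-w["cy"])/w["f"],1])); o=p+R.apply(T[:3,3]); return o+d*(z-o[2])/d[2]
print("front edge",wz(300,84,14),wz(499,84,14)); print("rail top",wz(400,222,50)); 
print("racked head",[wz(u,v,202) for u,v in((183,120),(221,122),(192,265),(229,260))])
print("stop roll",wz(482,100,144),wz(463,240,144))
```

```text
front edge [620.3 329.6  14. ] [621.   82.2  14. ]
rail top [451.4 199.8  50. ]
racked head [array([589.6, 429.7, 202. ]), array([588.2, 400.4, 202. ]), array([466.1, 431.1, 202. ]), array([470.9, 398.7, 202. ])]
stop roll [604.1 170.  144. ] [466.  166.5 144. ]
```

Everything is as wanted: the navy book hangs upright with its spine bands towards +x, and the rack is square to the world axes. Now I lower it.

```bash
python3 -m handwheel '2 0 0 5 0 0 0; 2 0 0 10 0 0 0; 2 0.1 -0.1 15 0 0 0;2 0.1 -0.1 18 0 0 0; 2 0.1 -0.1 19 0 0 0';python3 -m handwheel '2 0 0 0.2 0 0 0;2 0 0 0.3 0 0 0'
```

```text
t: 6.52
tcp_pos: [536.1, 355.7, 170.2]
eef_rot: [3.14, 0.0, 0.002]
ft_force: [-0.1, -0.2, -3.1]
gripper_width: 25.1
t: 6.78
tcp_pos: [538.5, 357.7, 171.8]
eef_rot: [-3.14, -0.007, 0.003]
ft_force: [0.6, -0.1, -3.4]
gripper_width: 25.3
```

```bash
python3 -m handwheel '2 0 0 0.3 0 0 0;2 0 0 0.6 0 0 0;2 0 0 0.8 0 0 0;2 0 0 0.8 0 0 0';python3 -m handwheel '2 0 0 0.2 0 0 0;2 0 0 0.4 0 0 0;2 0 0 0.4 0 0 0'
```

```text
t: 7.28
tcp_pos: [537.0, 357.4, 161.0]
eef_rot: [-3.142, -0.003, 0.004]
ft_force: [-0.7, -0.4, -3.8]
gripper_width: 25.7
t: 7.65
tcp_pos: [537.4, 357.6, 158.0]
eef_rot: [-3.141, -0.004, 0.003]
ft_force: [-0.8, -0.4, -0.5]
gripper_width: 24.6
```

```bash
python3 -m handwheel '2 0 0 0.1 0 0 0;2 0 0 0.1 0 0 0';python3 -m handwheel '2 0 0 0.1 0 0 0;2 0 0 0.1 0 0 0'
```

```text
t: 7.9
tcp_pos: [537.5, 357.7, 158.0]
eef_rot: [-3.141, -0.004, 0.004]
ft_force: [-2.8, -1.1, 5.8]
gripper_width: 25.1
t: 8.15
tcp_pos: [537.7, 357.8, 158.0]
eef_rot: [-3.141, -0.005, 0.004]
ft_force: [-5.4, -1.8, 10.1]
gripper_width: 25.5
```

```bash
python3 -m handwheel '3.8 0 0 0 0 0 0;3.8 0 0 0 0 0 0;3.8 0 0 0 0 0 0'; python3 -m handwheel '3.8 0 0 -1 0 0 0;3.8 0 0 -3 0 0 0;3.8 0 0 -6 0 0 0; 8.5 0 0 -12 0 0 0; 8.5 0 0 -17 0 0 0';python3 - <<'E'
from h import *
s=cam("scene"); crop(s,290,190,200,150,"pics/s4.png");d=cam("side");crop(d,200,100,120,120,"pics/s5.png")
a=go([480,130,340],Rt(1.889+.5,0.2))
a=go([396,-311,242],Rt(1.893,np.pi/6),*a)
E
```

```text
t: 8.52
tcp_pos: [538.2, 356.6, 156.9]
eef_rot: [3.141, -0.005, 0.003]
ft_force: [-2.5, -7.1, 5.0]
gripper_width: 37.5
t: 9.15
tcp_pos: [537.0, 357.9, 329.9]
eef_rot: [-3.139, -0.007, 0.004]
ft_force: [1.0, 0.3, 1.0]
gripper_width: 72.7
shift cm [-6.02 22.87 -0.67] rotvec [-0.076  0.221 -2.376] deg 137 dist 237
shift cm [-24.01 -39.12   2.07] rotvec [-0.317 -0.176  0.466] deg 34 dist 460
```

View pics/s4.png

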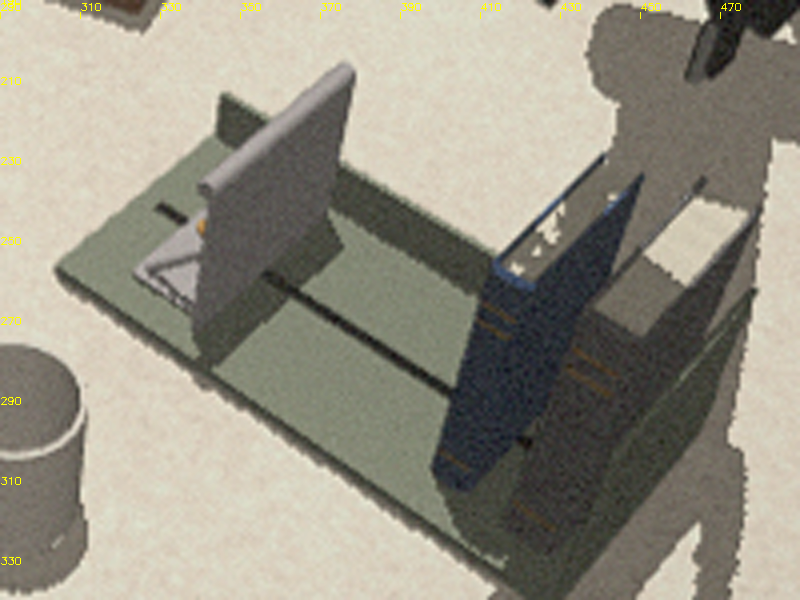

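View pics/s5.png

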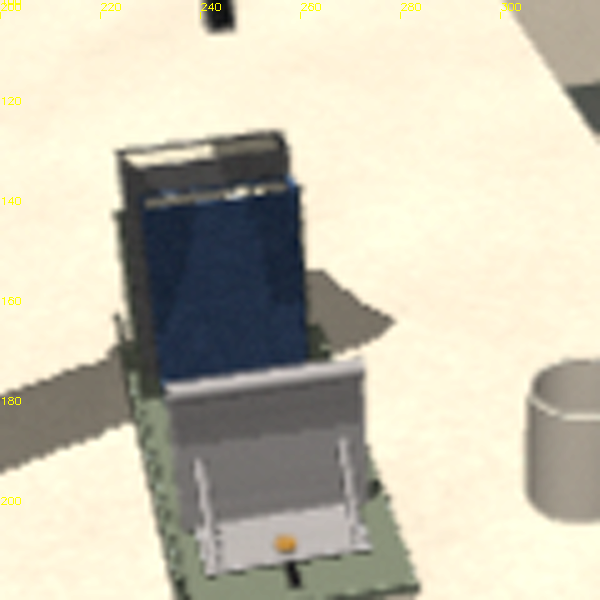

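The navy book stands flat in the rack with its spine bands to the front. The charcoal book is next, using the flipped yaw (-1.253), which needs less turning.

Run:
```python
from h import *
a=go([450,60,330],Rt(-0.75,-0.2))
a=go([397.6,-309.6,232],Rt(-1.253,-np.pi/6),*a)
```

```text
shift cm [-9.07 29.87  0.22] rotvec [0.177 0.06  0.753] deg 44 dist 312
shift cm [21.36 31.95  3.52] rotvec [0.317 0.179 0.472] deg 34 dist 386
```

```bash
python3 -m handwheel '8.5 -1.8 6 0 0.035 0.012 0.15; 8.5 -3.6 12 0 0.07 0.024 0.3; 8.5 -5.4 18 0 0.105 0.036 0.45;8.5 -7.2 24 0 0.14 0.048 0.6;8.5 -9 29.8 0.2 0.177 0.06 0.753';python3 - <<'E'
from h import *
a=go([397.6,-309.6,232],Rt(-1.253,-np.pi/6))
E
```

```text
t: 9.88
tcp_pos: [447.2, 57.7, 324.2]
eef_rot: [-2.954, 0.005, -0.755]
ft_force: [0.5, -1.2, 0.9]
gripper_width: 85.2
shift cm [21.6  31.32  3.33] rotvec [0.33  0.179 0.467] deg 34 dist 382
```

```bash
python3 -m handwheel '8.5 3.5 5.2 0.5 0.06 0.03 0.08; 8.5 7 10.4 1 0.12 0.06 0.16; 8.5 10.5 15.6 1.6 0.18 0.09 0.24;8.5 14 20.8 2.2 0.24 0.12 0.32;8.5 17.5 26 2.7 0.29 0.15 0.4';python3 - <<'E'
from h import *
a=go([397.6,-309.6,232],Rt(-1.253,-np.pi/6))
E
```

```text
t: 10.5
tcp_pos: [404.1, -243.5, 248.7]
eef_rot: [-2.66, -0.007, -1.18]
ft_force: [-0.1, 0.3, 0.1]
gripper_width: 85.1
shift cm [5.85 3.56 0.07] rotvec [0.042 0.029 0.067] deg 5 dist 69
```

```bash
python3 -m handwheel '8.5 5.9 3.6 0.1 0.042 0.029 0.067;8.5 5.9 3.6 0.1 0.042 0.029 0.067;8.5 5.9 3.6 0.1 0.042 0.029 0.067';python3 - <<'E'
from h import *
np.set_printoptions(precision=1,suppress=True)
p,R=pose(); w=cam("wrist"); cv2.imwrite("pics/w3.png",w["im"][:,:,::-1])
T=np.array(w["T"])
def wp(X):
    c=np.linalg.inv(T)@np.append(R.inv().apply(np.array(X)-p),1); return w["cx"]+w["f"]*c[0]/c[2],w["cy"]+w["f"]*c[1]/c[2]
a=.322
ex=np.array([np.cos(a),np.sin(a),0]);ey=np.array([-ex[1],ex[0],0]);bz=-.5*ex+np.array([0,0,.866]);bx=.866*ex+np.array([0,0,.5])
H=np.array([426,-300,180])
for sx in(-20,20):
  for sy in (-64,64): print(sx,sy,np.array(wp(H+sx*bx+sy*ey)))
print(p); go([446.4,-293.1,142.8],Rt(-1.253,-np.pi/6))
E
```

```text
t: 10.88
tcp_pos: [398.4, -307.7, 231.2]
eef_rot: [-2.62, 0.002, -1.249]
ft_force: [0.2, 0.7, 0.9]
gripper_width: 85.4
-20 -64 [319.6 111.9]
-20 64 [312.9 330.5]
20 -64 [239.4 112.1]
20 64 [246.6 330.7]
[ 398.4 -307.7  231.2]
shift cm [ 0.2  0.1 10.2] rotvec [0. 0. 0.] deg 0 dist 102
```

View pics/w3.png

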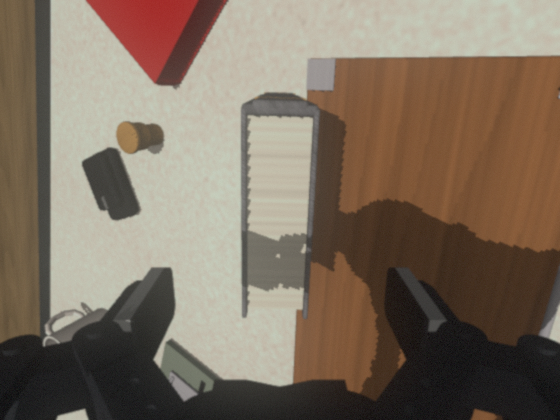

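The charcoal book's head spans columns 242–320 and rows 103–317, about 6 mm further along tool +x than predicted. I'll correct for that.

```bash
python3 -m handwheel '8.5 0.8 0 5 0 0 0; 8.5 0.8 0 10.1 0 0 0; 8.5 0.8 0 10.1 0 0 0' ; python3 -m handwheel '3.4 0 0 0 0 0 0;3.4 0 0 0 0 0 0;3.4 0 0 0 0 0 0;3.4 0 0 0 0 0 0;3.4 0 0 0 0 0 0' 70
python3 - <<'E'
from h import *
go([454,-290,262],Rt(-1.253,-np.pi/6))
E
```

```text
t: 11.3
tcp_pos: [448.7, -294.6, 140.6]
eef_rot: [-2.621, 0.009, -1.244]
ft_force: [-0.6, -0.2, -0.1]
gripper_width: 85.2
t: 11.92
tcp_pos: [449.3, -300.6, 145.6]
eef_rot: [-2.618, -0.001, -1.25]
ft_force: [-0.3, 0.7, 6.8]
gripper_width: 39.5
shift cm [-0.85 -6.49 -9.69] rotvec [-0.     0.001  0.003] deg 0 dist 117
```

```bash
python3 -m handwheel '3.4 0 -2 -3.2 0 0 0; 3.4 0 -4.2 -6.5 0 0 0; 3.4 0 -6.4 -9.7 0 0 0;3.4 0 -6.4 -9.7 0 0 0'
python3 - <<'E'
from h import *
a=go([470,-150,350],Rt(-0.8,-0.2))
a=go([536,100,375],Rt(-.2,0),*a)
a=go([536,296,375],Rt(0,0),*a)
E
```

```text
t: 12.42
tcp_pos: [455.5, -298.7, 261.2]
eef_rot: [-2.621, -0.004, -1.249]
ft_force: [-0.6, -0.6, -6.6]
gripper_width: 39.4
shift cm [-13.62  -9.71  -4.73] rotvec [-0.314 -0.163 -0.421] deg 31 dist 174
shift cm [-13.34 -22.21   1.95] rotvec [-0.194 -0.06  -0.598] deg 36 dist 260
shift cm [ -3.89 -19.21  -0.  ] rotvec [ 0.   0.  -0.2] deg 11 dist 196
```

```bash
python3 -m handwheel '3.4 -3.4 -2.5 -2 -0.078 -0.04 -0.105; 3.4 -6.8 -5 -4 -0.157 -0.08 -0.21; 3.4 -10.2 -7.4 -4.7 -0.235 -0.12 -0.315;3.4 -13.6 -9.7 -4.7 -0.314 -0.163 -0.421'
python3 - <<'E'
from h import *
a=go([536,100,375],Rt(-.2,0))
E
```

```text
t: 12.92
tcp_pos: [469.1, -148.2, 346.2]
eef_rot: [-2.942, 0.009, -0.797]
ft_force: [0.5, 0.1, -8.2]
gripper_width: 39.1
shift cm [-13.1  -22.25   1.68] rotvec [-0.196 -0.05  -0.596] deg 36 dist 259
```

```bash
python3 -m handwheel '3.4 -2.6 -4.4 0 -0.039 -0.01 -0.12; 3.4 -5.2 -8.9 0 -0.078 -0.02 -0.24; 3.4 -7.8 -13.3 0.6 -0.117 -0.03 -0.36;3.4 -10.4 -17.8 1.1 -0.156 -0.04 -0.48;3.4 -13.1 -22.2 1.6 -0.196 -0.05 -0.596'
python3 - <<'E'
from h import *
a=go([536,296,375],Rt(0,0))
E
```

```text
t: 13.55
tcp_pos: [536.4, 99.9, 374.4]
eef_rot: [3.141, 0.0, -0.198]
ft_force: [1.2, -1.4, -7.9]
gripper_width: 39.5
shift cm [ -3.91 -19.22  -0.08] rotvec [ 0.001  0.    -0.198] deg 11 dist 196
```

```bash
python3 -m handwheel '3.4 -1 -4.8 0 0 0 -0.05; 3.4 -2 -9.6 0 0 0 -0.1; 3.4 -3 -14.4 0 0 0 -0.15;3.4 -3.9 -19.2 0 0 0 -0.198;3.4 -3.9 -19.2 0 0 0 -0.198'
python3 - <<'E'
from h import *
p,R=pose();w=cam("wrist");cv2.imwrite("pics/w4.png",w["im"][:,:,::-1]);s=cam("scene");crop(s,290,100,200,150,"pics/s6.png")
a=go([536,296,180],Rt(0,0))
E
```

```text
t: 14.18
tcp_pos: [535.9, 297.2, 373.4]
eef_rot: [3.141, 0.001, 0.001]
ft_force: [-0.2, -1.4, -7.3]
gripper_width: 39.5
shift cm [-0.08 -0.24 19.45] rotvec [ 0.002 -0.    -0.004] deg 0 dist 194
```

View pics/w4.png

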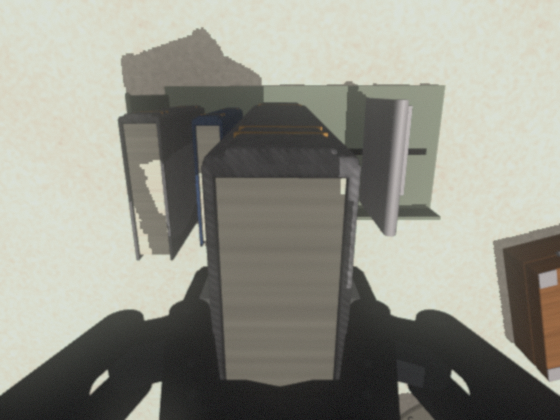

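View pics/s6.png

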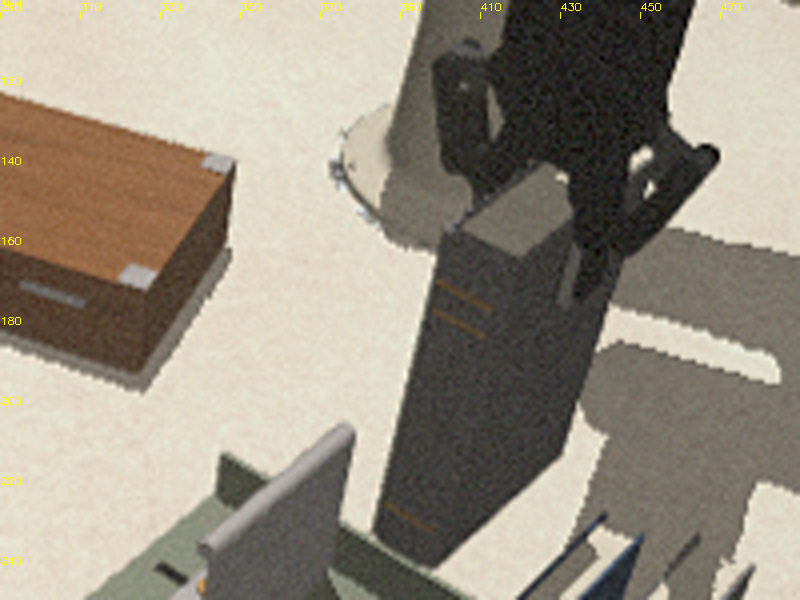

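Run:
```python
from h import *
np.set_printoptions(precision=1,suppress=True)
w=cam("wrist");p,R=pose();T=np.array(w["T"])
def wz(u,v,z):
    d=R.apply(T[:3,:3]@np.array([(u-w["cx"])/w["f"],(v-w["cy"])/w["f"],1])); o=p+R.apply(T[:3,3]); return o+d*(z-o[2])/d[2]
for z in(410,418): print("thick spine head",wz(208,160,z),wz(355,160,z))
print("thin head",wz(197,122,192),wz(222,122,192)); print("stop",wz(365,100,144),wz(412,100,144))
```

```text
thick spine head [595.1 311.7 410. ] [594.9 273.6 410. ]
thick spine head [596.5 310.1 418. ] [596.3 275.3 418. ]
thin head [588.5 361.9 192. ] [588.4 340.9 192. ]
stop [604.5 211.1 144. ] [604.3 166.4 144. ]
```

```bash
python3 -m handwheel '3.4 0 0.5 5 0 0 0; 3.4 0 0.5 10 0 0 0; 3.4 0 0.5 15 0 0 0;3.4 0 0.5 18.5 0 0 0; 3.4 0 0.5 18.8 0 0 0';python3 -m handwheel '3.4 0 0 0.2 0 0 0;3.4 0 0 0.5 0 0 0;3.4 0 0 0.7 0 0 0;3.4 0 0 0.7 0 0 0'
```

```text
t: 14.95
tcp_pos: [536.0, 287.2, 185.8]
eef_rot: [3.139, 0.003, -0.006]
ft_force: [-0.8, 0.0, -8.0]
gripper_width: 39.2
t: 15.45
tcp_pos: [538.8, 289.4, 183.9]
eef_rot: [-3.141, -0.007, -0.004]
ft_force: [-0.5, -0.3, -7.7]
gripper_width: 39.2
```

```bash
python3 -m handwheel '3.4 0 0 0.3 0 0 0;3.4 0 0 0.6 0 0 0;3.4 0 0 0.9 0 0 0;3.4 0 0 0.9 0 0 0';python3 -m handwheel '3.4 0 0 0.2 0 0 0;3.4 0 0 0.2 0 0 0;3.4 0 0 0.2 0 0 0'
```

```text
t: 15.95
tcp_pos: [538.6, 289.3, 174.1]
eef_rot: [3.141, -0.006, -0.005]
ft_force: [0.0, 0.3, -7.7]
gripper_width: 39.4
t: 16.32
tcp_pos: [539.4, 289.4, 173.6]
eef_rot: [-3.141, -0.008, -0.005]
ft_force: [0.2, -1.8, 1.4]
gripper_width: 39.2
```

```bash
python3 -m handwheel '3.4 0 0 0.1 0 0 0;3.4 0 0 0.1 0 0 0';python3 -m handwheel '5.2 0 0 0 0 0 0;5.2 0 0 0 0 0 0;5.2 0 0 0 0 0 0'; python3 -m handwheel '5.2 0 0 -1 0 0 0;5.2 0 0 -3 0 0 0;5.2 0 0 -6 0 0 0; 5.2 0 0 -12 0 0 0; 4 0 0 -15 0 0 0';python3 - <<'E'
from h import *
np.set_printoptions(precision=1,suppress=True)
s=cam("scene"); crop(s,290,190,200,150,"pics/s7.png");d=cam("side");crop(d,200,110,120,120,"pics/s8.png")
w=cam("wrist");cv2.imwrite("pics/w5.png",w["im"][:,:,::-1]);print(pose()[0])
E
```

```text
t: 16.58
tcp_pos: [539.7, 289.5, 173.4]
eef_rot: [-3.141, -0.009, -0.004]
ft_force: [-0.5, -1.3, 6.5]
gripper_width: 39.3
t: 16.95
tcp_pos: [538.8, 289.4, 171.2]
eef_rot: [-3.142, -0.006, -0.005]
ft_force: [-0.0, -0.9, -0.3]
gripper_width: 52.1
t: 17.58
tcp_pos: [539.0, 289.8, 327.6]
eef_rot: [-3.139, -0.014, -0.004]
ft_force: [0.4, 0.1, -0.4]
gripper_width: 39.8
[538.9 289.8 325.2]
```

View pics/s7.png

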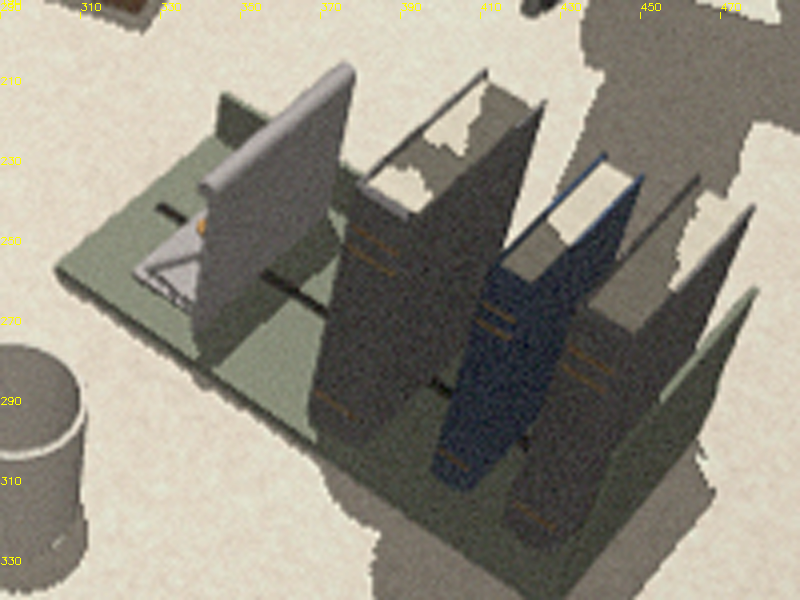

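View pics/s8.png

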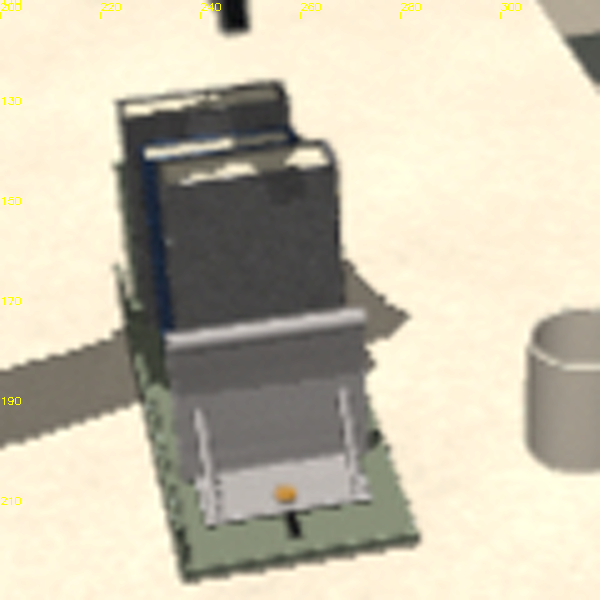

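View pics/w5.png

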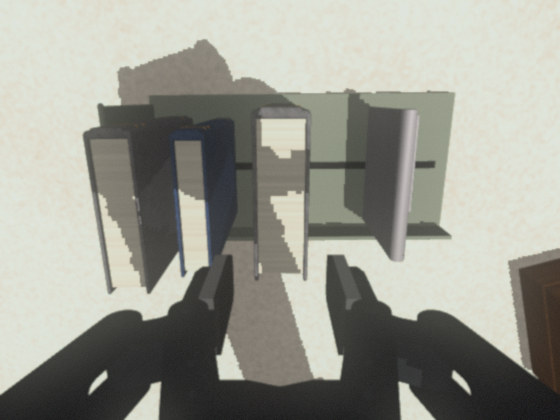

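Both books stand flat, right way up, with their bands to the front and room between them. To clear the tall books, I'll push the stop with closed fingertips, tilting the tool 35° so the gripper's body leans back.

```bash
cat >> h.py <<'E'
def Rp(t=np.radians(35)):
    c,s=np.cos(t),np.sin(t); return Ro.from_matrix(np.array([[0,1,0],[c,0,s],[s,0,-c]]))
E
python3 - <<'E'
from h import *
a=go([535,200,330],Ro.from_rotvec([0,0,0])*Rt(0.75,0))
a=go([535,120,220],Rp(),*a)
E
```

```text
shift cm [-0.35  8.98 -0.5 ] rotvec [ 0.003 -0.013 -0.754] deg 43 dist 90
shift cm [-5.45  5.85 11.  ] rotvec [ 0.251  0.576 -0.795] deg 58 dist 136
```

```bash
python3 -m handwheel '0 -0.1 2 -0.2 0 0 -0.15; 0 -0.2 4 -0.3 0 0 -0.3; 0 -0.3 6 -0.4 0 0 -0.45;0 -0.3 8 -0.5 0 0 -0.6;0 -0.3 9 -0.5 0 0 -0.754';python3 - <<'E'
from h import *
a=go([535,120,220],Rp())
E
```

```text
t: 18.35
tcp_pos: [533.7, 198.3, 324.9]
eef_rot: [3.139, -0.002, 0.754]
ft_force: [-0.4, -0.1, -0.9]
gripper_width: -0.0
shift cm [-5.29  5.77 10.5 ] rotvec [ 0.253  0.575 -0.79 ] deg 58 dist 131
```

```bash
python3 -m handwheel '0 -1 1.1 1.5 0.045 0.103 -0.142; 0 -2 2.2 3 0.09 0.206 -0.28; 0 -3 3.3 4.5 0.135 0.31 -0.425;0 -4 4.4 6 0.18 0.41 -0.565;0 -4.9 5.4 8 0.22 0.51 -0.7';python3 - <<'E'
from h import *
a=go([535,120,220],Rp())
E
```

```text
t: 18.98
tcp_pos: [535.2, 125.9, 245.4]
eef_rot: [-3.121, -0.547, 1.467]
ft_force: [0.4, -0.3, 0.0]
gripper_width: -0.0
shift cm [-1.83  0.08  1.86] rotvec [ 0.036  0.063 -0.087] deg 6 dist 26
```

```bash
python3 -m handwheel '0 -1.8 0.1 1.9 0.036 0.063 -0.087;0 -1.8 0.1 1.9 0.036 0.063 -0.087;0 -1.8 0.1 1.9 0.036 0.063 -0.087';python3 - <<'E'
from h import *
p,R=pose(); print(p); d=cam("side");crop(d,180,90,160,120,"pics/s9.png")
a=go([535,118,102],Rp())
E
```

```text
t: 19.35
tcp_pos: [535.8, 121.3, 221.3]
eef_rot: [-3.139, -0.607, 1.565]
ft_force: [0.9, 0.5, 0.5]
gripper_width: -0.0
[535.79516909 121.34085104 221.3479582 ]
shift cm [-7.13 -0.11  9.66] rotvec [ 0.002  0.004 -0.003] deg 0 dist 120
```

View pics/s9.png

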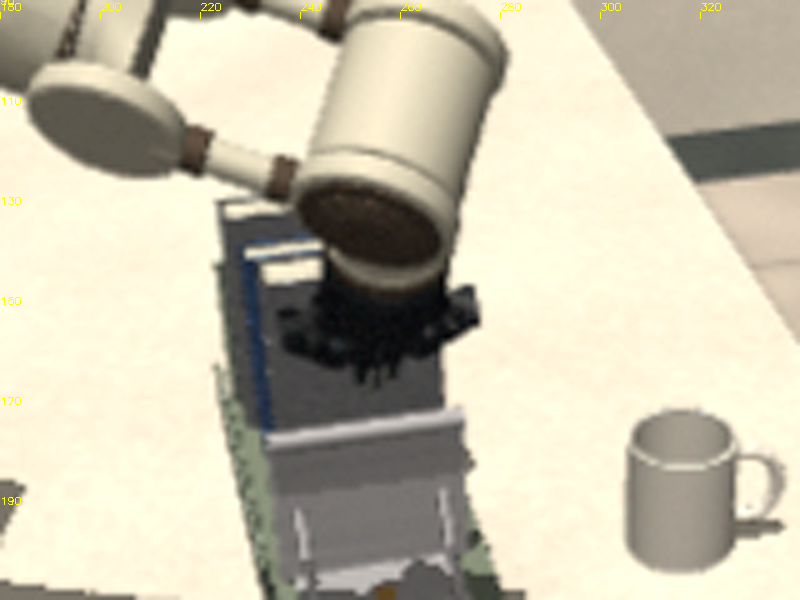

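```bash
python3 -m handwheel '0 -2.4 -0.1 3.2 0 0 0;0 -4.8 -0.1 6.4 0 0 0;0 -7.1 -0.1 9.6 0 0 0;0 -7.1 -0.1 9.6 0 0 0';python3 - <<'E'
from h import *
a=go([535,150,102],Rp())
E
```

```text
t: 19.9
tcp_pos: [532.9, 118.7, 100.3]
eef_rot: [-3.134, -0.609, 1.564]
ft_force: [-0.7, 0.1, 0.2]
gripper_width: -0.1
shift cm [2.67 0.2  1.65] rotvec [-0.003  0.002 -0.006] deg 0 dist 31
```

```bash
python3 -m handwheel '0 0.7 0 0.5 0 0 0;0 1.4 0 0.9 0 0 0;0 2.1 0 1.4 0 0 0;0 2.7 0.1 1.7 0 0 0';python3 -m handwheel '0 0.4 0 0.3 0 0 0;0 0.8 0 0.6 0 0 0;0 1.2 0 0.9 0 0 0;0 1.6 0 1.1 0 0 0'
```

```text
t: 20.4
tcp_pos: [535.8, 150.0, 103.5]
eef_rot: [-3.141, -0.608, 1.567]
ft_force: [0.5, 0.0, 0.5]
gripper_width: 0.1
t: 20.9
tcp_pos: [535.6, 168.4, 102.5]
eef_rot: [-3.139, -0.606, 1.566]
ft_force: [0.2, -3.8, -1.9]
gripper_width: 0.3
```

```bash
python3 -m handwheel '0 0.57 0 0.4 0 0 0;0 1.15 0 0.8 0 0 0;0 1.72 0 1.2 0 0 0;0 2.3 0 1.6 0 0 0;0 2.87 0 2 0 0 0';python3 -m handwheel '0 0.57 0 0.4 0 0 0;0 1.15 0 0.8 0 0 0;0 1.72 0 1.2 0 0 0;0 2.3 0 1.6 0 0 0;0 2.87 0 2 0 0 0'
python3 - <<'E'
from h import *
s=cam("scene"); crop(s,290,190,200,150,"pics/t1.png")
E
```

```text
t: 21.52
tcp_pos: [535.7, 204.2, 102.9]
eef_rot: [-3.139, -0.608, 1.566]
ft_force: [-0.5, -3.9, -3.5]
gripper_width: 0.1
t: 22.15
tcp_pos: [535.9, 239.2, 103.0]
eef_rot: [-3.139, -0.608, 1.566]
ft_force: [-1.8, -3.8, -1.7]
gripper_width: 0.1
```

View pics/t1.png

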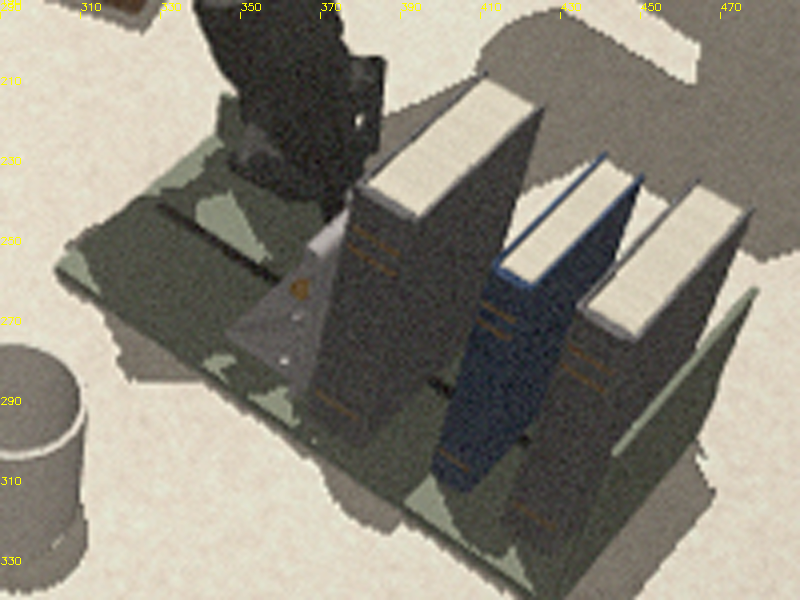

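```bash
python3 -m handwheel '0 0.33 0 0.23 0 0 0;0 0.66 0 0.46 0 0 0;0 0.98 0 0.69 0 0 0;0 1.31 0 0.92 0 0 0;0 1.64 0 1.15 0 0 0';python3 -m handwheel '0 0.33 0 0.23 0 0 0;0 0.66 0 0.46 0 0 0;0 0.98 0 0.69 0 0 0;0 1.31 0 0.92 0 0 0;0 1.64 0 1.15 0 0 0'
python3 - <<'E'
from h import *
s=cam("scene"); crop(s,290,190,200,150,"pics/t2.png")
E
```

```text
t: 22.82
tcp_pos: [536.2, 258.1, 103.1]
eef_rot: [-3.14, -0.607, 1.566]
ft_force: [-4.5, -8.7, 3.8]
gripper_width: 0.1
t: 23.45
tcp_pos: [536.2, 278.2, 103.1]
eef_rot: [-3.139, -0.607, 1.566]
ft_force: [-4.3, -9.7, 4.8]
gripper_width: -0.1
```

View pics/t2.png

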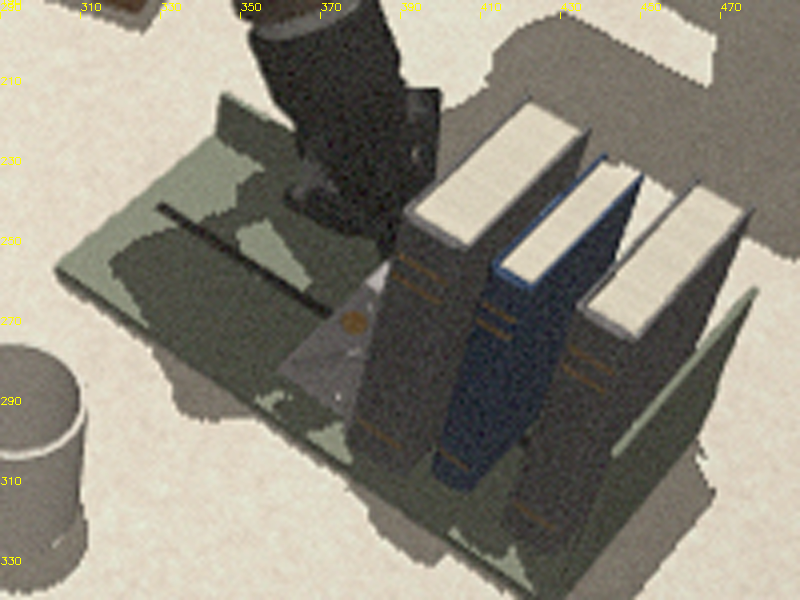

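```bash
python3 -m handwheel '0 0.33 0 0.23 0 0 0;0 0.66 0 0.46 0 0 0;0 0.98 0 0.69 0 0 0;0 1.31 0 0.92 0 0 0;0 1.64 0 1.15 0 0 0';python3 -m handwheel '0 0.25 0 0.17 0 0 0;0 0.5 0 0.34 0 0 0;0 0.75 0 0.51 0 0 0;0 0.98 0 0.69 0 0 0'
python3 - <<'E'
from h import *
s=cam("scene"); crop(s,290,190,200,150,"pics/t3.png")
E
```

```text
t: 24.12
tcp_pos: [536.1, 298.0, 103.0]
eef_rot: [-3.139, -0.607, 1.567]
ft_force: [-5.5, -11.1, 5.7]
gripper_width: 0.1
t: 24.62
tcp_pos: [536.2, 309.4, 102.9]
eef_rot: [-3.139, -0.606, 1.567]
ft_force: [-7.9, -17.9, 11.2]
gripper_width: -0.2
```

View pics/t3.png

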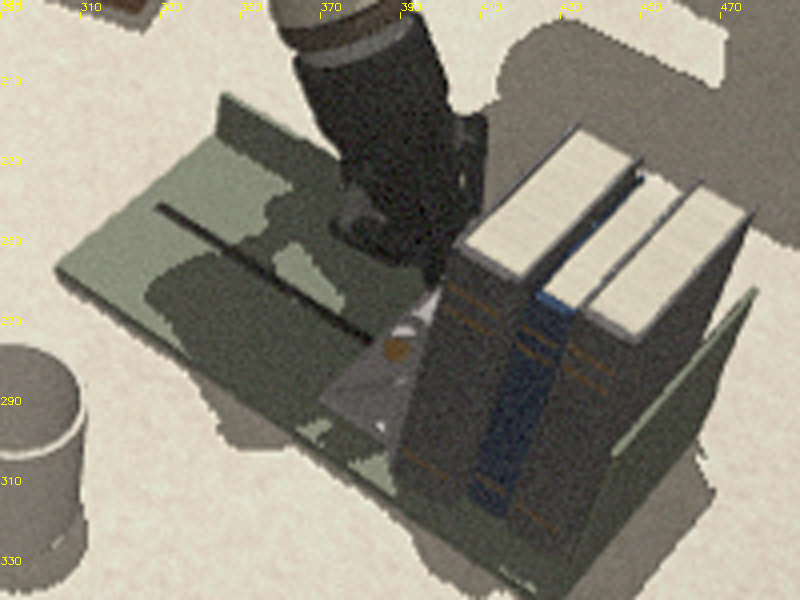

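```bash
for i in 1; do :; done; python3 -m handwheel '0 0.16 0 0.11 0 0 0;0 0.32 0 0.22 0 0 0;0 0.48 0 0.33 0 0 0'; python3 -m handwheel '0 0.16 0 0.11 0 0 0;0 0.16 0 0.11 0 0 0'
```

```text
t: 25.05
tcp_pos: [536.1, 314.9, 103.0]
eef_rot: [-3.139, -0.605, 1.567]
ft_force: [-7.4, -16.5, 8.5]
gripper_width: 0.1
t: 25.3
tcp_pos: [536.1, 317.1, 103.0]
eef_rot: [-3.139, -0.606, 1.567]
ft_force: [-6.7, -14.5, 6.8]
gripper_width: -0.0
```

```bash
python3 -m handwheel '0 0.16 0 0.11 0 0 0;0 0.16 0 0.11 0 0 0'; python3 -m handwheel '0 0.08 0 0.06 0 0 0;0 0.16 0 0.11 0 0 0'
python3 - <<'E'
from h import *
s=cam("scene"); crop(s,360,190,130,150,"pics/t4.png")
E
```

```text
t: 25.55
tcp_pos: [536.1, 319.0, 103.0]
eef_rot: [-3.139, -0.606, 1.567]
ft_force: [-7.7, -14.9, 8.1]
gripper_width: 0.0
t: 25.8
tcp_pos: [536.1, 320.1, 102.9]
eef_rot: [-3.139, -0.604, 1.568]
ft_force: [-10.0, -23.9, 13.2]
gripper_width: -0.1
```

View pics/t4.png

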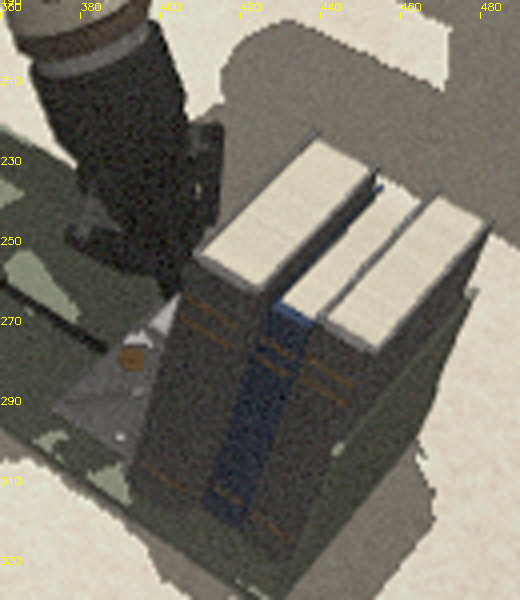

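Force is rising and the row looks closed against the plate. I'll nudge it 1 mm at a time.

```bash
python3 -m handwheel '0 0.08 0 0.06 0 0 0;0 0.08 0 0.06 0 0 0'; python3 -m handwheel '0 0 0 0 0 0 0;0 0 0 0 0 0 0'
```

```text
t: 26.1
tcp_pos: [536.2, 320.1, 102.9]
eef_rot: [-3.139, -0.603, 1.568]
ft_force: [-11.6, -27.4, 14.1]
gripper_width: 0.3
t: 26.35
tcp_pos: [536.1, 320.1, 102.9]
eef_rot: [-3.139, -0.603, 1.568]
ft_force: [-11.5, -26.7, 14.9]
gripper_width: -0.2
```

```bash
python3 -m handwheel '0 0.08 0 0.06 0 0 0;0 0.08 0 0.06 0 0 0'; python3 -m handwheel '0 -0.3 0 -0.2 0 0 0;0 -1.5 0 -1 0 0 0;0 -3.3 0 -2.3 0 0 0;0 -3.3 0 -2.3 0 0 0'
python3 - <<'E'
from h import *
print(pose()[0],pose()[1].as_euler("xyz"))
go([535,250,330],Rp())
E
```

```text
t: 26.6
tcp_pos: [536.2, 320.3, 102.9]
eef_rot: [-3.139, -0.601, 1.568]
ft_force: [-13.8, -34.0, 17.1]
gripper_width: -0.2
t: 27.1
tcp_pos: [537.1, 283.2, 103.1]
eef_rot: [-3.141, -0.608, 1.564]
ft_force: [0.4, 0.3, 0.2]
gripper_width: 0.1
[537.13165304 283.23412814 103.05416002] [-3.14088446 -0.60843078  1.56414177]
shift cm [ 10.24  -0.21 -20.52] rotvec [ 0.003  0.002 -0.005] deg 0 dist 229
```

```bash
python3 -m handwheel '0 2 0 -5 0 0 0;0 5 0 -10 0 0 0;0 8 0 -15 0 0 0;0 10.2 -0.2 -20.5 0 0 0;0 10.2 -0.2 -20.5 0 0 0';python3 - <<'E'
from h import *
p,R=pose();print(p)
w=cam("wrist");cv2.imwrite("pics/w6.png",w["im"][:,:,::-1])
d=cam("side");crop(d,200,110,120,120,"pics/t5.png")
s=cam("scene"); cv2.imwrite("pics/t6.png",s["im"][:,:,::-1]);crop(s,340,190,150,150,"pics/t7.png")
E
```

```text
t: 27.72
tcp_pos: [536.9, 251.1, 335.9]
eef_rot: [3.129, -0.609, 1.574]
ft_force: [0.3, 0.4, 0.1]
gripper_width: -0.2
[536.91496243 251.07504443 335.8662748 ]
```

View pics/w6.png

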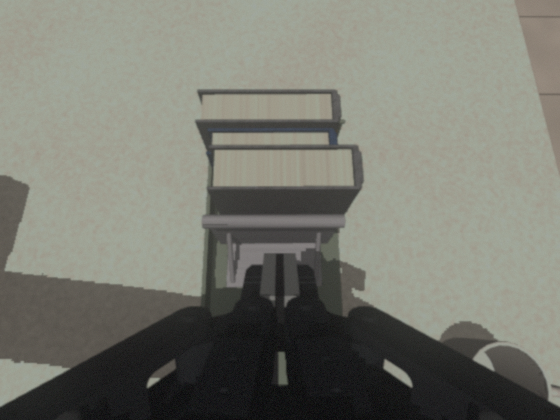

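View pics/t5.png

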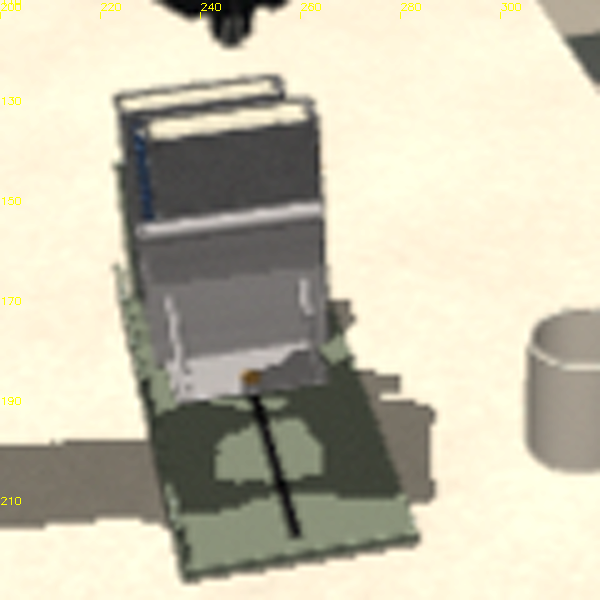

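View pics/t6.png

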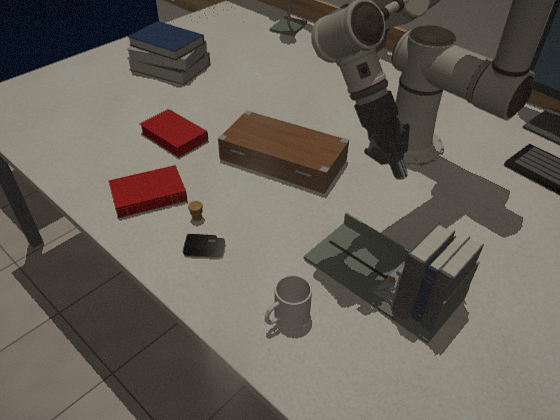

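View pics/t7.png

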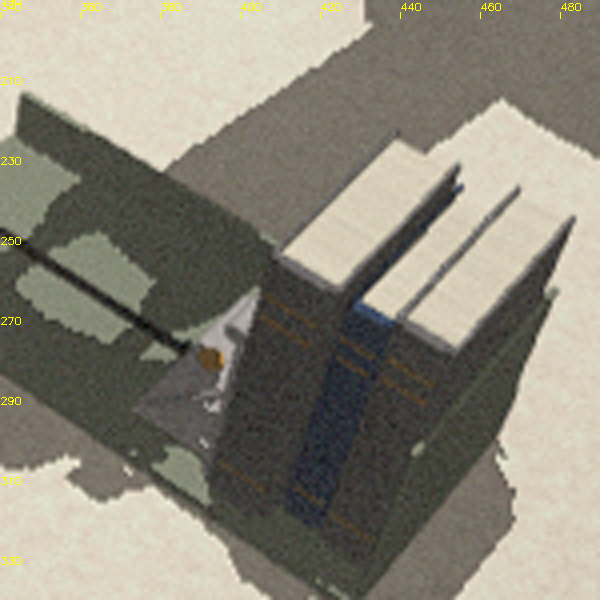

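Run:
```python
from h import *
np.set_printoptions(precision=1,suppress=True)
s=cam("scene");d=cam("side")
f=lambda u,v,z:plane(s,340+u/4,190+v/4,z)
print("thick",f(280,255,210),f(338,290,210),f(398,138,210),f(460,165,210))
print("thin",f(357,305,192),f(400,320,192))
print("racked",f(408,318,202),f(455,352,202),f(518,188,202),f(573,218,202))
print("endplate back top",f(556,290,140))
print("stop roll side", plane(d,200+143/5,110+235/5,140),plane(d,200+322/5,110+212/5,140))
print("thick heads side",plane(d,200+148/5,110+137/5,210),plane(d,200+310/5,110+120/5,210))
```

```text
thick [602.2 347.1 210. ] [602.1 380.7 210. ] [485.8 346.9 210. ] [481. 381. 210.]
thin [587.9 387.4 192. ] [581.5 408.2 192. ]
racked [586.7 413.  202. ] [589.9 440.6 202. ] [466.4 409.2 202. ] [466.3 440.4 202. ]
endplate back top [456.1 444.9 140. ]
stop roll side [468.6 323.1 140. ] [604. 322. 140.]
thick heads side [481.8 341.1 210. ] [601.2 336.1 210. ]
```

Run:
```python
from bench import env
print(env.sense()["t"],env.sense()["ft_force"]); print(env.sign_off())
```

```text
27.975 [-0.56025876 -0.18926877 -0.49091987]
the job is handed in; nothing more can be done
None
```

Both loose books now stand in the rack with the book that was already there, and I handed the job in at about 28 s of the 72 s. I shelved the navy book first, then the charcoal one. Both are right way up and fully on the base, with their spines facing the open front.

I then pushed the end stop with closed fingertips until the row stalled against the fixed end. The push force rose from about 15 N to 34 N without the stop moving further, and then I backed the arm off.

**Last checks:**
- **Row:** the three books measure consecutive along the row, at about 347–381, 387–408 and 411–441 mm. The 2–6 mm between readings is within the pixel error. They look upright and closed up, with the end plate at about 442–445 mm.
- **On the base:** the charcoal book's spine stands about 10–15 mm further forward than the other two, but still 18 mm inside the base edge.
- **Other things:** in the last scene picture the mug, mouse, eyepiece and red books are where they started. The arm was touching nothing.

**Not confirmed:** the camera views disagreed by up to about 10 mm on the stop's position along the row. I judged it snug from the force and the stall, not from a measured stop position.

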